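# Turn a tray of bearings open side up for greasing

### The job

The four small bearings in the blue tray lie sealed side up and must be greased from the open side: without touching them, cap the blue tray with the empty orange one until it is fully seated, turn the closed pair over together and lay it down on the bench without letting it fall, then lift the blue tray off and lay it flat on the bench beside the orange one. The bearings must all end up in the pockets of the orange tray, open side up, and the tin, brush, gear wheel and blue screwdriver stay where they are.

Things in the scene. Friction and masses are not known exactly. Their poses are not given: they have to be found in the camera images.
- blue_mid (a point): the blue tray that holds the bearings, 64 x 64 mm, 24 mm high in all, 60 to 130 g, outer walls flat and upright; it lies open side up at the start. The point is its centre, half-way up; z towards its open side, x and y along its sides. Below, it is a solid slab 20 mm thick; the pockets stand on that
- blue_tongue (a point): centre of the blue tray's open side, at the top of its square tongue (57.5 mm outside, 2.25 mm thick, 4 mm high), axes as blue_mid. Outside the tongue runs a shoulder 3.25 mm wide; inside, a cross-shaped divider makes four square pockets 24.5 mm wide, 4 mm deep, their centres 14.25 mm from the middle in x and in y
- orange_mid (a point): the empty orange tray (the cap), 64 x 64 mm, 24 mm high, 60 to 130 g, outer walls flat and upright; it lies face down at the start. The point is its centre, half-way up; z towards its closed back: up at the start, down once its open side is up. It fits the blue tray in any of the four square positions
- orange_skirt (a point): centre of the orange tray's open side, at the edge of its skirt (60 mm inside, 2 mm thick, 4.5 mm deep; axes as orange_mid). The skirt goes over the blue tongue with 1.25 mm to spare a side and sits on the shoulder, 4 mm below the tongue's top; seated, the pair is 44 mm high, and nothing locks it. It can stand on any 64 x 44 mm side. Behind the skirt: four pockets as in blue, 4 mm deep
- bearing_1: a small ball bearing, 22 mm across, 7 mm thick, 12 g, loose in the blue tray's pocket at +x +y at the start and standing 3 mm proud of the pocket walls; origin at its centre, z out of its black sealed face (up at the start); the other face is open and shows the balls in a brass cage
- bearing_2: a small ball bearing, 22 mm across, 7 mm thick, 12 g, loose in the blue tray's pocket at +x -y at the start and standing 3 mm proud of the pocket walls; origin at its centre, z out of its black sealed face (up at the start); the other face is open and shows the balls in a brass cage
- bearing_3: a small ball bearing, 22 mm across, 7 mm thick, 12 g, loose in the blue tray's pocket at -x +y at the start and standing 3 mm proud of the pocket walls; origin at its centre, z out of its black sealed face (up at the start); the other face is open and shows the balls in a brass cage
- bearing_4: a small ball bearing, 22 mm across, 7 mm thick, 12 g, loose in the blue tray's pocket at -x -y at the start and standing 3 mm proud of the pocket walls; origin at its centre, z out of its black sealed face (up at the start); the other face is open and shows the balls in a brass cage
- grease_tin: bystander: open round metal tin, 75 mm across, 62 mm high; origin under its centre
- grease_brush: bystander: paint brush with red handle, 216 x 32 x 11 mm, lying on the bench; origin under its middle
- gear_wheel: bystander: steel gear wheel, 62 mm across, 24 mm high; origin under its centre
- blue_screwdriver: bystander: screwdriver with blue handle, 227 mm long, 26 mm thick, lying on the bench; origin under its middle
Not all that is in view belongs to the job. Leave any turquoise look-alike of the part that bears orange_mid alone.

How it is judged:
By the outcome, as a careful person would: the job done as asked, in the order asked, and still so for the second after the job is handed in, with the robot touching nothing.
It also fails if it takes over 72 s, if anything falls off the work surface, if the arm or the gripper's body presses on something with over 40 N, if the wrist force passes 120 N, or if a joint passes its speed limit or range.

### The arm

A 6-joint arm with a two-finger parallel gripper is mounted at the origin on a cart in front of the work surface, level with it; the furniture and walls round the work are solid. World frame = base frame: x ahead of the robot, y to its left, z up, the work surface at z = 0. Lengths are in m, angles in rad, forces in N, time in s.
With the tool pointing down it reaches from about 0.3 to 1 m from the base axis. Payload 5.1 kg.
Tool frame: the origin (TCP) lies at the very end of the fingers, on their centre line; the grasp point (between the pads) lies manip.tcp_to_grasp behind it (manip.tcp_to_grasp is the distance from the TCP to the grasp point, in m); z points along the fingers, y is the line along which they close (so a half turn about z gives the same grasp; the last joint's range is limited). The gripper opens to 95 mm and grips with 3 to 60 N. Pads are 20 mm wide; open, the fingers measure 119 mm over their backs; the gripper's body (75 mm by 180 mm) begins 59 mm behind the grasp point.
Start: joints at [-1.342, 0.124, 1.65, -0, 1.367, -0.083], TCP at [0.199, -0.619, 0.215] pointing down, gripper open.
Joint ranges: [-2.61, 2.61], [-1.02, 2.33], [0.03, 2.71], [-1.35, 4.49], [0.32, 2.68], [-2.91, 2.91]. Speed limits (rad/s): [2.57, 2.57, 3.14, 3.14, 3.14, 3.14].

### API

Orientations are given as a unit quaternion [w, x, y, z].
In Python, from workcell import manip gives the robot as it stands.
- The arm moves only by the tool drive_tool, never from a script. Its argument "deltas" is a list of rows, each a list of 7 numbers: the shift along the world's x, y, z in units of 1 m (1.0 is 1 m), then the turn, a rotation vector about the world's x, y, z in units of 6 degrees (1.0 is 6 degrees), then the closure, from 0 (fully open) to 1 (shut). In form: [[x, y, z, wx, wy, wz, jaw], ...]. A call has 1 to 10 rows; each row shifts and turns the commanded pose from where the row before left it; what a row does not reach is not made up. A row lasts 1/12 s, in which the tool goes at most 41.7 mm and 7.16 degrees, less where a joint would pass 70% of its speed; a pose out of reach is approached as far as the arm can. A call with a number of a shift or a turn outside -1 to 1 is refused whole. A call with a gripper value outside its range is refused whole. The fingers move at their own pace and stop on an object; "force" is the grip in N (left out, the last holds). Time passes only in rows, so rows that do not move let the fingers close. It gives the time, the measured TCP pose, the force, the opening and the grip force at its end, in the units of the state.
- manip.state(): the state, without advancing time (a new reading comes with each control period).
- manip.snapshot(name): name is "scene" or "side" or "wrist"; returns the picture (420x560x3 uint8, blue, green, red); there is no depth.
- manip.calibration(name): a dict with "mtx" (3x3 intrinsics, pixels), "k1" (the pictures are not rectified: a ray, as slopes to the right and down, at radius r is drawn at 1 + k1 r^2 times it, then the intrinsics apply), "R" (3x3) and "t" (3): a world point X has camera coordinates R X + t. Camera axes: x right, y down, z forward; pixel columns grow to the right and rows downward; lengths in m; the calibration is good to about 2 mm. A picture is of the moment at which its call begins: read the wrist's pose just before it. calibration takes no time and is no camera call; for the wrist camera it gives the pose at the moment of the call.
- manip.hand_in(): hands the job in; it is judged then, once.
The state is a dict: "time_s": time; "joint_pos": joint angles; "dq": joint speeds; "tau": joint torques, N m; "tcp_pos": TCP position; "eef_rot": TCP orientation; "wrist_force": force on the tool from outside, world axes, zero at the start; "torque": the same for the moment, N m; "width": opening from 0.0 (shut) to 1.0 (fully open); "finger_force": force on a finger pad.
Only numpy, scipy, OpenCV 4.12 (cv2) and the standard library are available. Lean on these libraries where they do the work, as an engineer would, in place of code of your own. Each camera call takes 0.05 s, during which the arm holds its last target. There are 200 camera calls.

## Working session

There is one attempt and no reset: what is moved stays moved. The work goes in short steps, Python scripts to look and compute and a tool call to move; the robot and the scene stay as the last step left them, time stands still between calls to the robot, and variables do not carry over. Pictures are saved under pics/ and viewed, at most 10 in all, crops included, and the job is handed in when it is done.

Besides the shell and the picture viewer there is one more tool, called as name([rows], argument=value, ...), one row to a line, values as JSON. drive_tool: Moves the arm, as the interface text tells. Shifts and turns lie within -1 to 1; 1 stands for 1 m of shift or 6 degrees of turn. Its arguments: {"type":"object","properties":{"deltas":{"type":"array","items":{"type":"array","items":{"type":"number"}}},"force":{"type":"number"}},"required":["deltas"]}

```bash
mkdir -p pics; ls; python3 - <<'E'
from workcell import manip
import cv2,numpy as np
print(manip.state(), manip.tcp_to_grasp)
for n in ["scene","side","wrist"]:
    c=manip.calibration(n); print(n,c)
    cv2.imwrite(f"pics/{n}0.png",manip.snapshot(n))
E
```

```text
pics
{'time_s': 0.0, 'joint_pos': array([-1.34160514e+00,  1.24498276e-01,  1.65161346e+00, -2.01228538e-05,
        1.36745779e+00, -8.26113510e-02]), 'dq': array([-0.00212085, -0.00032333, -0.00116853,  0.00085527, -0.00051711,
        0.00039428]), 'tau': array([-1.86785692e-03, -4.17605245e+01, -3.59934318e+01,  7.73691991e-02,
        4.93562536e-02, -1.82034637e-04]), 'tcp_pos': array([ 0.19922525, -0.61807912,  0.21342723]), 'eef_rot': array([-9.85061382e-04,  9.87871192e-01,  1.55272443e-01, -8.22032572e-05]), 'wrist_force': array([ 0.14146879,  0.0593455 , -0.48962684]), 'torque': array([ 0.02762463, -0.01240367, -0.01810767]), 'finger_force': 0.0, 'width': 1.0005507166554946} 0.0188
scene {'mtx': array([[458.83607692,   0.        , 274.02178816],
       [  0.        , 458.83607692, 213.53705013],
       [  0.        ,   0.        ,   1.        ]]), 'k1': -0.11856054460328072, 'R': array([[ 0.52641744, -0.85017092, -0.00969961],
       [-0.48705295, -0.29218823, -0.82304645],
       [ 0.69689605,  0.43799024, -0.56789123]]), 't': array([-0.30912224,  0.31527342,  0.74819025])}
side {'mtx': array([[389.40236258,   0.        , 280.52566501],
       [  0.        , 389.40236258, 205.43959229],
       [  0.        ,   0.        ,   1.        ]]), 'k1': -0.07686743092480589, 'R': array([[-0.99691477,  0.07848394,  0.00109916],
       [ 0.05353039,  0.69005935, -0.72177045],
       [-0.05740587, -0.71948479, -0.69213164]]), 't': array([ 0.57227768, -0.00980033,  1.28600609])}
wrist {'mtx': array([[370.71290929,   0.        , 284.2080739 ],
       [  0.        , 370.71290929, 210.8654299 ],
       [  0.        ,   0.        ,   1.        ]]), 'k1': -0.06381326615577784, 'R': array([[ 0.308272  , -0.95129716, -0.0014481 ],
       [-0.90859054, -0.29488303,  0.29581622],
       [-0.28183614, -0.08987613, -0.95524378]]), 't': array([-0.64887076, -0.03494647,  0.39217878])}
```

View pics/scene0.png

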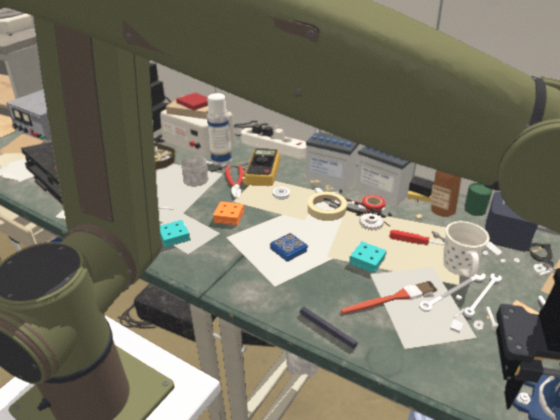

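View pics/side0.png

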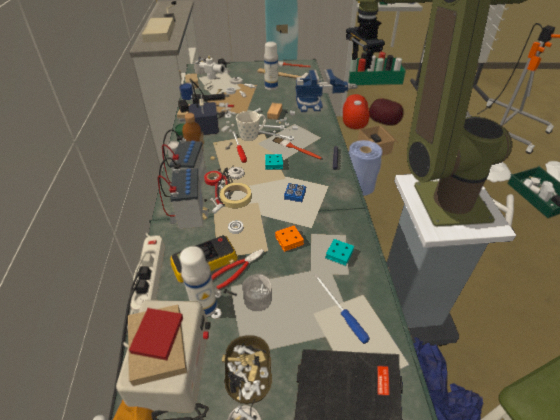

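The scene view shows the blue tray at about (289,245) and the orange at (228,212). In the side view they are at (295,192) and (289,238). Turquoise decoys stand to either side.

```bash
cat > h.py <<'E'
from workcell import manip
import cv2,numpy as np
def ray(c,px):
    px=np.asarray(px,float).reshape(-1,2); K=c["mtx"]
    d=np.c_[(px[:,0]-K[0,2])/K[0,0],(px[:,1]-K[1,2])/K[1,1]]
    s=d.copy()
    for _ in range(20): s=d/(1+c["k1"]*(s**2).sum(1,keepdims=True))
    return -c["R"].T@c["t"], np.c_[s,np.ones(len(s))]@c["R"]
def plane(c,px,z):
    o,d=ray(c,px); return o+d*((z-o[2])/d[:,2])[:,None]
def proj(c,X):
    X=np.asarray(X,float).reshape(-1,3)@c["R"].T+c["t"]; s=X[:,:2]/X[:,2:]
    s=s*(1+c["k1"]*(s**2).sum(1,keepdims=True)); K=c["mtx"]
    return s*[K[0,0],K[1,1]]+[K[0,2],K[1,2]]
HUE={"blue":((105,90,30),(125,255,255)),"orange":((5,150,80),(17,255,255))}
def mask(im,col):
    lo,hi=HUE[col]; m=cv2.inRange(cv2.cvtColor(im,cv2.COLOR_BGR2HSV),lo,hi)
    return cv2.morphologyEx(m,cv2.MORPH_CLOSE,np.ones((5,5)))
def blobs(im,col,amin=80):
    cs,_=cv2.findContours(mask(im,col),cv2.RETR_EXTERNAL,cv2.CHAIN_APPROX_NONE)
    return sorted([k for k in cs if cv2.contourArea(k)>amin],key=cv2.contourArea)[::-1]
E
python3 - <<'E'
from h import *
for n in ["scene","side"]:
    im=cv2.imread(f"pics/{n}0.png"); c=manip.calibration(n)
    for col in HUE:
        for b in blobs(im,col)[:6]:
            m=cv2.moments(b); u=[m["m10"]/m["m00"],m["m01"]/m["m00"]]
            print(n,col,m["m00"],np.round(u),plane(c,u,.012).round(3)[0])
E
```

```text
scene blue 826.0 [543. 399.] [ 0.381 -0.659  0.012]
scene blue 291.5 [288. 250.] [ 0.507 -0.089  0.012]
scene orange 493.5 [228. 213.] [0.557 0.121 0.012]
scene orange 245.5 [377. 301.] [ 0.457 -0.325  0.012]
side blue 2331.5 [445. 387.] [0.254 0.592 0.012]
side blue 497.5 [309.  91.] [ 0.38  -0.784  0.012]
side blue 269.0 [355. 326.] [0.424 0.425 0.012]
side blue 174.0 [337.  84.] [ 0.23  -0.85   0.012]
side blue 167.5 [293. 194.] [ 0.526 -0.071  0.012]
side blue 124.0 [186.  91.] [ 0.957 -0.831  0.012]
side orange 742.0 [356. 112.] [ 0.2   -0.58   0.012]
side orange 479.0 [289. 238.] [0.559 0.124 0.012]
side orange 435.0 [132. 413.] [0.937 0.592 0.012]
side orange 325.0 [536.  55.] [-1.036 -1.187  0.012]
side orange 305.5 [382. 380.] [0.39  0.562 0.012]
side orange 243.0 [191. 131.] [ 0.902 -0.482  0.012]
```

View pics/wrist0.png

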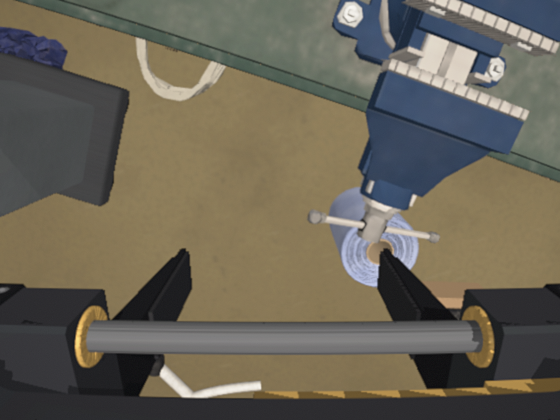

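The wrist view shows the fingers along the image's horizontal axis, with no tray in sight. Rough estimates are blue at about (0.52,-0.08) and orange at about (0.558,0.122), and the two cameras agree. I'll move over them and look from near.

drive_tool([
  [0.014, 0.0237, 0.003, 0, 0, 1, 0],
  [0.014, 0.0237, 0.003, 0, 0, 1, 0],
  [0.014, 0.0237, 0.003, 0, 0, 1, 0],
  [0.014, 0.0237, 0.003, 0, 0, 1, 0],
  [0.014, 0.0237, 0.003, 0, 0, 1, 0],
  [0.014, 0.0237, 0.003, 0, 0, 1, 0],
  [0.014, 0.0237, 0.003, 0, 0, 1, 0],
  [0.014, 0.0237, 0.003, 0, 0, 1, 0],
  [0.014, 0.0237, 0.003, 0, 0, 1, 0],
  [0.014, 0.0237, 0.003, 0, 0, 1, 0],
])

```text
time_s: 0.98
tcp_pos: [0.3397, -0.3803, 0.2445]
eef_rot: [-0.0, 0.776, 0.63, 0.0]
wrist_force: [0.5, -0.3, -0.2]
width: 0.999
finger_force: 0.0
```

drive_tool([
  [0.014, 0.0237, 0.003, 0, 0, 1, 0],
  [0.014, 0.0237, 0.003, 0, 0, 1, 0],
  [0.014, 0.0237, 0.003, 0, 0, 1, 0],
  [0.014, 0.0237, 0.003, 0, 0, 1, 0],
  [0.014, 0.0237, 0.003, 0, 0, 1, 0],
  [0.014, 0.0237, 0.003, 0, 0, 1, 0],
  [0.014, 0.0237, 0.003, 0, 0, 1, 0],
  [0.014, 0.0237, 0.003, 0, 0, 1, 0],
  [0.014, 0.0237, 0.003, 0, 0, 1, 0],
  [0.014, 0.0237, 0.003, 0, 0, 1, 0],
])

```text
time_s: 1.82
tcp_pos: [0.4797, -0.1433, 0.2746]
eef_rot: [-0.0, 0.357, 0.934, -0.0]
wrist_force: [0.5, -0.8, 0.6]
width: 1.0
finger_force: 0.0
```

drive_tool([
  [0.014, 0.0237, 0.003, 0, 0, 1, 0],
  [0.014, 0.0237, 0.003, 0, 0, 1, 0],
  [0.014, 0.0237, 0.003, 0, 0, 1, 0],
  [0.014, 0.0237, 0.003, 0, 0, 1, 0],
  [0.014, 0.0237, 0.003, 0, 0, 1, 0],
  [0.014, 0.0237, 0.003, 0, 0, 1, 0],
  [0.014, 0.0237, 0.003, 0, 0, 1, 0],
  [0, 0, 0, 0, 0, 0, 0],
])

```text
time_s: 2.48
tcp_pos: [0.5788, 0.0247, 0.2956]
eef_rot: [0.0, -0.002, 1.0, 0.001]
wrist_force: [-0.2, -0.3, -0.3]
width: 0.999
finger_force: 0.0
```

```bash
cat > look.py <<'E'
from h import *
import sys
def top(c,im,col,z,near):
    "square fit on the plane z of the tray blob nearest to a point"
    out=None
    for b in blobs(im,col,300):
        P=plane(c,b.reshape(-1,2),z)[:,:2]
        (x,y),s,a=cv2.minAreaRect((P*1000).astype(np.float32))
        if np.hypot(x/1000-near[0],y/1000-near[1])<.08 : print(col,z,"c",round(x,1),round(y,1),"size",np.round(s,1),"ang",round(a,1))
if __name__=="__main__":
    s=manip.state(); c=manip.calibration("wrist"); im=manip.snapshot("wrist"); cv2.imwrite("pics/%s.png"%sys.argv[1],im)
    print(s["time_s"],s["tcp_pos"],s["eef_rot"],s["joint_pos"].round(2))
    for z in (0.,.022): top(c,im,"blue",z,(.52,-.08))
    for z in (.0,.024): top(c,im,"orange",z,(.558,.122))
E
python3 look.py w1
```

```text
2.4833 [0.57877369 0.02465629 0.29564054] [ 3.02679378e-04 -2.24228950e-03  9.99997137e-01  7.79020518e-04] [-0.05 -0.07  1.71  0.    1.5  -1.63]
blue 0.0 c 522.8 -83.0 size [66.7 65.9] ang 70.7
blue 0.022 c 521.5 -77.9 size [63.6 62.8] ang 70.7
orange 0.0 c 562.4 126.8 size [70.4 69.1] ang 20.1
orange 0.024 c 558.9 121.6 size [66.8 65.5] ang 20.1
```

View pics/w1.png

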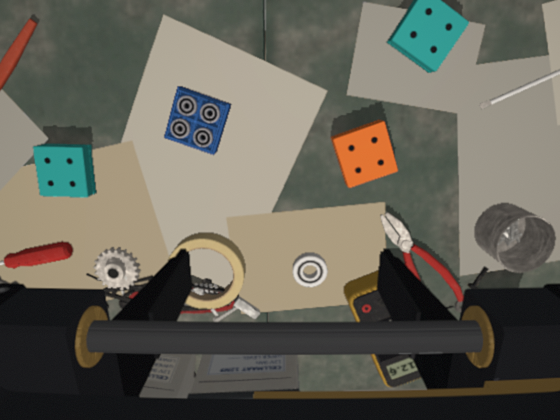

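The wrist view shows blue at about px (197,120), turned by -19°, with four sealed faces up. Orange is at about (365,150), turned by +20°, with plier tips close below it at (390,215). I'll centre the blue tray by gentle squeezes in both directions, so that its pose is known from the arm itself.

drive_tool([
  [-0.0057, -0.0103, -0.025, 0, 0, -0.325, 0],
  [-0.0057, -0.0103, -0.025, 0, 0, -0.325, 0],
  [-0.0057, -0.0103, -0.025, 0, 0, -0.325, 0],
  [-0.0057, -0.0103, -0.025, 0, 0, -0.325, 0],
  [-0.0057, -0.0103, -0.025, 0, 0, -0.325, 0],
  [-0.0057, -0.0103, -0.025, 0, 0, -0.325, 0],
  [-0.0057, -0.0103, -0.025, 0, 0, -0.325, 0],
  [-0.0057, -0.0103, -0.025, 0, 0, -0.325, 0],
  [-0.0057, -0.0103, -0.025, 0, 0, -0.325, 0],
  [-0.0057, -0.0103, -0.025, 0, 0, -0.325, 0],
])

```text
time_s: 3.37
tcp_pos: [0.5191, -0.083, 0.0444]
eef_rot: [-0.0, 0.172, 0.985, -0.0]
wrist_force: [0.3, -0.2, 0.1]
width: 1.001
finger_force: 0.0
```

drive_tool([
  [0, 0, -0.013, 0, 0, 0, 0],
  [0, 0, -0.013, 0, 0, 0, 0],
  [0, 0, -0.013, 0, 0, 0, 0],
  [0, 0, 0, 0, 0, 0, 0.2],
  [0, 0, 0, 0, 0, 0, 0.3],
  [0, 0, 0, 0, 0, 0, 0.36],
  [0, 0, 0, 0, 0, 0, 0.36],
  [0, 0, 0, 0, 0, 0, 0.36],
], force=5)

```text
time_s: 4.03
tcp_pos: [0.5214, -0.0818, 0.008]
eef_rot: [0.001, 0.171, 0.985, 0.0]
wrist_force: [0.6, 1.8, 2.0]
width: 0.705
finger_force: 1.1
```

```bash
python3 look.py w2
```

```text
4.0333 [ 0.5214316  -0.08183058  0.00797428] [1.21095052e-03 1.70506753e-01 9.85355763e-01 3.76272016e-05] [-0.26  0.08  2.07  0.    0.98 -1.49]
blue 0.0 c 524.6 -80.2 size [71.5 67.2] ang 70.5
blue 0.022 c 514.4 -76.9 size [62.7 58.9] ang 70.5
```

View pics/w2.png

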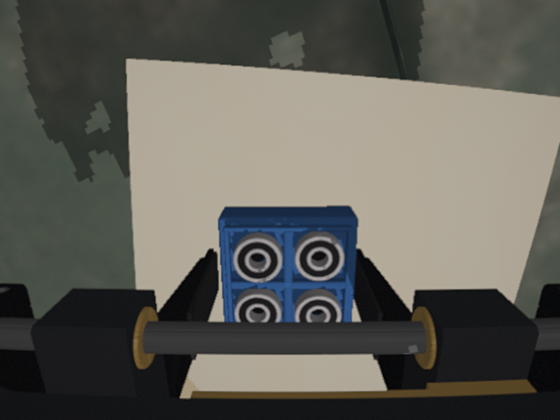

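The wrist view shows the blue tray between the fingers, square to them, with all four bearings seated. I'll finish the squeeze, then turn 90° and repeat.

drive_tool([
  [0, 0, 0, 0, 0, 0, 0.36],
  [0, 0, 0, 0, 0, 0, 0.36],
  [0, 0, 0, 0, 0, 0, 0.36],
  [0, 0, 0, 0, 0, 0, 0.36],
])

```text
time_s: 4.42
tcp_pos: [0.5215, -0.0816, 0.0079]
eef_rot: [0.001, 0.171, 0.985, 0.0]
wrist_force: [-0.0, 2.1, 6.2]
width: 0.672
finger_force: 5.0
```

drive_tool([
  [0, 0, 0, 0, 0, 0, 0.1],
  [0, 0, 0, 0, 0, 0, 0],
  [0, 0, 0, 0, 0, 0, 0],
  [0, 0, 0.013, 0, 0, 0, 0],
  [0, 0, 0.02, 0, 0, 0, 0],
  [0, 0, 0.02, 0, 0, 0, 0],
  [0, 0, 0, 0, 0, -1, 0],
  [0, 0, 0, 0, 0, -1, 0],
  [0, 0, 0, 0, 0, -1, 0],
  [0, 0, 0, 0, 0, -1, 0],
])

```text
time_s: 5.25
tcp_pos: [0.5199, -0.0819, 0.0593]
eef_rot: [-0.0, 0.374, 0.927, -0.0]
wrist_force: [-0.4, 0.6, -0.5]
width: 1.002
finger_force: 0.0
```

drive_tool([
  [0, 0, 0, 0, 0, -1, 0],
  [0, 0, 0, 0, 0, -1, 0],
  [0, 0, 0, 0, 0, -1, 0],
  [0, 0, 0, 0, 0, -1, 0],
  [0, 0, 0, 0, 0, -1, 0],
  [0, 0, 0, 0, 0, -1, 0],
  [0, 0, 0, 0, 0, -1, 0],
  [0, 0, 0, 0, 0, -1, 0],
  [0, 0, 0, 0, 0, -1, 0],
  [0, 0, 0, 0, 0, -1, 0],
])

```text
time_s: 6.08
tcp_pos: [0.5198, -0.0818, 0.059]
eef_rot: [-0.0, 0.788, 0.616, -0.001]
wrist_force: [-0.2, 0.5, -0.5]
width: 0.999
finger_force: 0.0
```

drive_tool([
  [0, 0, 0, 0, 0, -1, 0],
  [0, 0, 0, 0, 0, 0, 0],
])

```text
time_s: 6.25
tcp_pos: [0.5199, -0.0818, 0.0591]
eef_rot: [-0.0, 0.818, 0.575, -0.0]
wrist_force: [0.0, -0.7, -0.1]
width: 1.0
finger_force: 0.0
```

```bash
python3 - <<'E'
from h import *
s=manip.state(); print(s["time_s"],s["tcp_pos"],s["eef_rot"],s["joint_pos"].round(2),s["width"])
E
```

```text
6.25 [ 0.51986946 -0.08183571  0.0591049 ] [-2.96359886e-04  8.17814422e-01  5.75481776e-01 -4.56809801e-04] [-0.26  0.    2.05 -0.    1.08  0.09] 0.9996463556410725
```

drive_tool([
  [0, 0, -0.02, 0, 0, 0, 0],
  [0, 0, -0.02, 0, 0, 0, 0],
  [0, 0, -0.01, 0, 0, 0, 0],
  [0, 0, 0, 0, 0, 0, 0.2],
  [0, 0, 0, 0, 0, 0, 0.3],
  [0, 0, 0, 0, 0, 0, 0.36],
  [0, 0, 0, 0, 0, 0, 0.36],
  [0, 0, 0, 0, 0, 0, 0.36],
  [0, 0, 0, 0, 0, 0, 0.36],
  [0, 0, 0, 0, 0, 0, 0.36],
])

```text
time_s: 7.08
tcp_pos: [0.5212, -0.082, 0.0107]
eef_rot: [0.001, 0.817, 0.576, 0.001]
wrist_force: [-0.1, 0.6, 3.5]
width: 0.67
finger_force: 5.0
```

drive_tool([
  [0, 0, 0, 0, 0, 0, 0.36],
  [0, 0, 0, 0, 0, 0, 0.36],
])

```text
time_s: 7.25
tcp_pos: [0.5212, -0.082, 0.0107]
eef_rot: [0.001, 0.817, 0.576, 0.001]
wrist_force: [-0.6, 0.6, 4.8]
width: 0.671
finger_force: 5.0
```

```bash
python3 - <<'E'
from h import *
s=manip.state(); print(s["time_s"],s["tcp_pos"],s["eef_rot"],s["joint_pos"].round(2),s["width"])
E
```

```text
7.25 [ 0.5211846  -0.08197025  0.01068646] [6.38814725e-04 8.17295765e-01 5.76217793e-01 5.28779024e-04] [-0.26  0.08  2.07 -0.    0.99  0.08] 0.671485174049974
```

drive_tool([
  [0, 0, 0, 0, 0, 0, 0.1],
  [0, 0, 0, 0, 0, 0, 0],
  [0, 0, 0, 0, 0, 0, 0],
  [0, 0, 0.02, 0, 0, 0, 0],
  [0, 0, 0.03, 0, 0, 0, 0],
  [0, 0, 0.04, 0, 0, 0, 0],
  [0.0018, 0.00925, 0, 0, 0, 0.982, 0],
  [0.0018, 0.00925, 0, 0, 0, 0.982, 0],
  [0.0018, 0.00925, 0, 0, 0, 0.982, 0],
  [0.0018, 0.00925, 0, 0, 0, 0.982, 0],
])

```text
time_s: 8.08
tcp_pos: [0.5274, -0.0444, 0.0995]
eef_rot: [-0.0, 0.681, 0.733, -0.0]
wrist_force: [0.3, -0.3, 0.0]
width: 1.002
finger_force: 0.0
```

drive_tool([
  [0.0018, 0.00925, 0, 0, 0, 0.982, 0],
  [0.0018, 0.00925, 0, 0, 0, 0.982, 0],
  [0.0018, 0.00925, 0, 0, 0, 0.982, 0],
  [0.0018, 0.00925, 0, 0, 0, 0.982, 0],
  [0.0018, 0.00925, 0, 0, 0, 0.982, 0],
  [0.0018, 0.00925, 0, 0, 0, 0.982, 0],
  [0.0018, 0.00925, 0, 0, 0, 0.982, 0],
  [0.0018, 0.00925, 0, 0, 0, 0.982, 0],
  [0.0018, 0.00925, 0, 0, 0, 0.982, 0],
  [0.0018, 0.00925, 0, 0, 0, 0.982, 0],
])

```text
time_s: 8.92
tcp_pos: [0.5452, 0.0482, 0.099]
eef_rot: [-0.001, 0.232, 0.973, -0.0]
wrist_force: [-1.0, 0.4, -0.1]
width: 1.004
finger_force: 0.0
```

drive_tool([
  [0.0018, 0.00925, 0, 0, 0, 0.982, 0],
  [0.0018, 0.00925, 0, 0, 0, 0.982, 0],
  [0.0018, 0.00925, 0, 0, 0, 0.982, 0],
  [0.0018, 0.00925, 0, 0, 0, 0.982, 0],
  [0.0018, 0.00925, 0, 0, 0, 0.982, 0],
  [0.0018, 0.00925, 0, 0, 0, 0.982, 0],
  [0.0018, 0.00925, 0, 0, 0, 0.982, 0],
  [0.0018, 0.00925, 0, 0, 0, 0.982, 0],
  [0, 0, 0, 0, 0, 0, 0],
  [0, 0, 0, 0, 0, 0, 0],
])

```text
time_s: 9.75
tcp_pos: [0.5596, 0.1219, 0.0991]
eef_rot: [-0.001, -0.173, 0.985, -0.0]
wrist_force: [0.1, 0.1, -0.2]
width: 1.0
finger_force: 0.0
```

```bash
python3 look.py w3
```

```text
9.75 [0.55959065 0.12186259 0.09912519] [-5.14035342e-04 -1.72692565e-01  9.84975639e-01 -6.72890145e-05] [ 0.12  0.06  1.93 -0.    1.16 -1.8 ]
blue 0.0 c 524.5 -88.8 size [73.3 73.1] ang 71.3
blue 0.022 c 520.9 -73.9 size [67.3 67.1] ang 71.3
orange 0.0 c 565.4 124.9 size [73.6 70.1] ang 20.0
orange 0.024 c 557.9 122.1 size [67.  63.9] ang 20.0
```

View pics/w3.png

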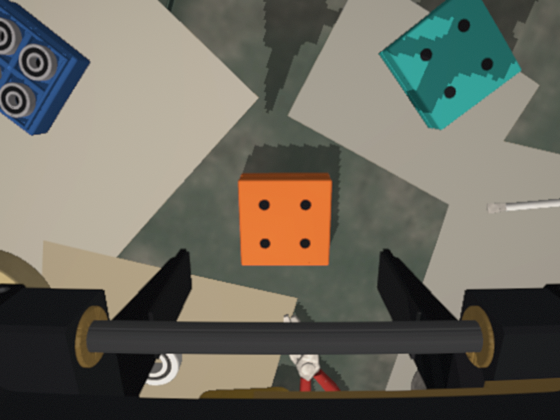

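The wrist view shows the orange tray square between the fingers, at px (285,222), with its centre matching the estimate. I'll grip it and carry it to clear bench, turning it to the blue tray's yaw minus 90° on the way.

drive_tool([
  [0, 0, -0.029, 0, 0, 0, 0],
  [0, 0, -0.029, 0, 0, 0, 0],
  [0, 0, -0.029, 0, 0, 0, 0],
  [0, 0, 0, 0, 0, 0, 0.2],
  [0, 0, 0, 0, 0, 0, 0.3],
  [0, 0, 0, 0, 0, 0, 0.4],
  [0, 0, 0, 0, 0, 0, 0.4],
  [0, 0, 0, 0, 0, 0, 0.4],
  [0, 0, 0, 0, 0, 0, 0.4],
  [0, 0, 0, 0, 0, 0, 0.4],
], force=20)

```text
time_s: 10.63
tcp_pos: [0.5616, 0.122, 0.0149]
eef_rot: [0.002, -0.173, 0.985, -0.0]
wrist_force: [-0.7, -0.2, 6.0]
width: 0.675
finger_force: 20.0
```

drive_tool([
  [0, 0, 0.01, 0, 0, 0, 0.4],
  [0, 0, 0.03, 0, 0, 0, 0.4],
  [-0.00316, -0.00279, 0, 0, 0, -0.982, 0.4],
  [-0.00316, -0.00279, 0, 0, 0, -0.982, 0.4],
  [-0.00316, -0.00279, 0, 0, 0, -0.982, 0.4],
  [-0.00316, -0.00279, 0, 0, 0, -0.982, 0.4],
  [-0.00316, -0.00279, 0, 0, 0, -0.982, 0.4],
  [-0.00316, -0.00279, 0, 0, 0, -0.982, 0.4],
  [-0.00316, -0.00279, 0, 0, 0, -0.982, 0.4],
  [-0.00316, -0.00279, 0, 0, 0, -0.982, 0.4],
])

```text
time_s: 11.47
tcp_pos: [0.5342, 0.0993, 0.0529]
eef_rot: [-0.0, 0.237, 0.971, -0.0]
wrist_force: [-0.1, -0.1, -1.6]
width: 0.675
finger_force: 20.0
```

drive_tool([
  [-0.00316, -0.00279, 0, 0, 0, -0.982, 0.4],
  [-0.00316, -0.00279, 0, 0, 0, -0.982, 0.4],
  [-0.00316, -0.00279, 0, 0, 0, -0.982, 0.4],
  [-0.00316, -0.00279, 0, 0, 0, -0.982, 0.4],
  [-0.00316, -0.00279, 0, 0, 0, -0.982, 0.4],
  [-0.00316, -0.00279, 0, 0, 0, -0.982, 0.4],
  [-0.00316, -0.00279, 0, 0, 0, -0.982, 0.4],
  [-0.00316, -0.00279, 0, 0, 0, -0.982, 0.4],
  [-0.00316, -0.00279, 0, 0, 0, -0.982, 0.4],
  [-0.00316, -0.00279, 0, 0, 0, -0.982, 0.4],
])

```text
time_s: 12.3
tcp_pos: [0.5026, 0.0714, 0.0529]
eef_rot: [-0.0, 0.684, 0.729, -0.0]
wrist_force: [1.1, 0.1, -1.2]
width: 0.666
finger_force: 20.0
```

drive_tool([
  [-0.00316, -0.00279, 0, 0, 0, -0.982, 0.4],
  [-0.00316, -0.00279, 0, 0, 0, -0.982, 0.4],
  [-0.00316, -0.00279, 0, 0, 0, -0.982, 0.4],
  [-0.00316, -0.00279, 0, 0, 0, -0.982, 0.4],
  [0, 0, -0.015, 0, 0, 0, 0.4],
  [0, 0, -0.015, 0, 0, 0, 0.4],
  [0, 0, -0.006, 0, 0, 0, 0.4],
  [0, 0, 0, 0, 0, 0, 0.4],
])

```text
time_s: 12.97
tcp_pos: [0.4894, 0.0604, 0.0157]
eef_rot: [-0.001, 0.817, 0.576, -0.001]
wrist_force: [-1.5, -1.3, -0.8]
width: 0.669
finger_force: 20.0
```

```bash
python3 - <<'E'
from h import *
s=manip.state(); print(s["time_s"],s["tcp_pos"],s["eef_rot"],s["joint_pos"].round(2),s["width"],s["wrist_force"])
E
```

```text
12.9667 [0.48940165 0.06035287 0.01574375] [-6.49555885e-04  8.17287160e-01  5.76229355e-01 -1.00316615e-03] [ 0.01 -0.    2.15 -0.    1.    0.36] 0.6693745154738514 [-1.48114931 -1.29841076 -0.75669302]
```

drive_tool([
  [0, 0, -0.0015, 0, 0, 0, 0.4],
  [0, 0, 0, 0, 0, 0, 0.4],
  [0, 0, 0, 0, 0, 0, 0.3],
  [0, 0, 0, 0, 0, 0, 0.1],
  [0, 0, 0, 0, 0, 0, 0],
  [0, 0, 0, 0, 0, 0, 0],
  [0, 0, 0.02, 0, 0, 0, 0],
  [0, 0, 0.015, 0, 0, 0, 0],
  [0, 0, 0, 0, 0, 1, 0],
  [0, 0, 0, 0, 0, 1, 0],
])

```text
time_s: 13.8
tcp_pos: [0.4917, 0.0604, 0.0518]
eef_rot: [0.001, 0.751, 0.66, 0.001]
wrist_force: [-0.9, 0.6, 0.5]
width: 0.997
finger_force: 0.0
```

drive_tool([
  [0, 0, 0, 0, 0, 1, 0],
  [0, 0, 0, 0, 0, 1, 0],
  [0, 0, 0, 0, 0, 1, 0],
  [0, 0, 0, 0, 0, 1, 0],
  [0, 0, 0, 0, 0, 1, 0],
  [0, 0, 0, 0, 0, 1, 0],
  [0, 0, 0, 0, 0, 1, 0],
  [0, 0, 0, 0, 0, 1, 0],
  [0, 0, 0, 0, 0, 1, 0],
  [0, 0, 0, 0, 0, 1, 0],
])

```text
time_s: 14.63
tcp_pos: [0.4905, 0.0604, 0.0503]
eef_rot: [0.0, 0.32, 0.947, 0.0]
wrist_force: [0.4, -0.1, -0.4]
width: 0.996
finger_force: 0.0
```

drive_tool([
  [0, 0, 0, 0, 0, 1, 0],
  [0, 0, 0, 0, 0, 1, 0],
  [0, 0, 0, 0, 0, 1, 0],
  [0, 0, -0.015, 0, 0, 0, 0],
  [0, 0, -0.02, 0, 0, 0, 0],
  [0, 0, 0, 0, 0, 0, 0.2],
  [0, 0, 0, 0, 0, 0, 0.3],
  [0, 0, 0, 0, 0, 0, 0.4],
  [0, 0, 0, 0, 0, 0, 0.4],
  [0, 0, 0, 0, 0, 0, 0.4],
])

```text
time_s: 15.47
tcp_pos: [0.4914, 0.0604, 0.0164]
eef_rot: [0.001, 0.171, 0.985, 0.0]
wrist_force: [0.2, 0.6, 0.9]
width: 0.707
finger_force: 0.0
```

drive_tool([
  [0, 0, 0, 0, 0, 0, 0.4],
  [0, 0, 0, 0, 0, 0, 0.4],
  [0, 0, 0.03, 0, 0, 0, 0.4],
  [0, 0, 0.03, 0, 0, 0, 0.4],
  [0, 0, 0, 0, 0, 0, 0.4],
  [0, 0, 0, 0, 0, 0, 0.4],
])

```text
time_s: 15.97
tcp_pos: [0.4921, 0.0604, 0.0773]
eef_rot: [0.002, 0.17, 0.985, 0.0]
wrist_force: [-0.5, -0.5, -1.1]
width: 0.672
finger_force: 20.0
```

```bash
python3 - <<'E'
from h import *
s=manip.state(); print(s["time_s"],s["tcp_pos"],s["eef_rot"],s["joint_pos"].round(2),s["width"],s["wrist_force"])
E
```

```text
15.9667 [0.4920571  0.06037763 0.07726513] [2.23000309e-03 1.70491231e-01 9.85356595e-01 3.83511134e-04] [ 0.01 -0.09  2.11 -0.    1.12 -1.21] 0.6720009889111143 [-0.49381813 -0.52024929 -1.06811931]
```

drive_tool([
  [0.005, -0.0237, 0, 0, 0, 0, 0.4],
  [0.005, -0.0237, 0, 0, 0, 0, 0.4],
  [0.005, -0.0237, 0, 0, 0, 0, 0.4],
  [0.005, -0.0237, 0, 0, 0, 0, 0.4],
  [0.005, -0.0237, 0, 0, 0, 0, 0.4],
  [0.005, -0.0237, 0, 0, 0, 0, 0.4],
  [0, 0, -0.02, 0, 0, 0, 0.4],
  [0, 0, 0, 0, 0, 0, 0.4],
  [0, 0, 0, 0, 0, 0, 0.4],
  [0, 0, 0, 0, 0, 0, 0.4],
])

```text
time_s: 16.8
tcp_pos: [0.5194, -0.0812, 0.0542]
eef_rot: [-0.001, 0.17, 0.985, 0.0]
wrist_force: [-0.8, 0.5, -1.2]
width: 0.671
finger_force: 20.0
```

```bash
python3 - <<'E'
from h import *
s=manip.state(); c=manip.calibration("wrist"); im=manip.snapshot("wrist"); cv2.imwrite("pics/w4.png",im)
cv2.imwrite("pics/w4c.png",cv2.resize(im[130:400,160:410],None,fx=2.2,fy=2.2))
print(s["time_s"],s["tcp_pos"],s["eef_rot"],s["joint_pos"].round(2),s["wrist_force"])
for col in HUE:
    for b in blobs(im,col,300): 
        print(col,cv2.boundingRect(b)); print(cv2.approxPolyDP(b,3,True)[:,0].tolist())
E
```

```text
16.8 [ 0.51943787 -0.08117518  0.05418589] [-1.23582845e-03  1.70257565e-01  9.85398807e-01  1.59853846e-04] [-0.26  0.01  2.06  0.    1.08 -1.49] [-0.75331578  0.46155422 -1.1650711 ]
blue (231, 190, 109, 10)
[[231, 197], [339, 199], [334, 190], [235, 190]]
orange (217, 201, 136, 122)
[[224, 201], [217, 214], [224, 322], [346, 321], [352, 217], [345, 202]]
```

View pics/w4c.png

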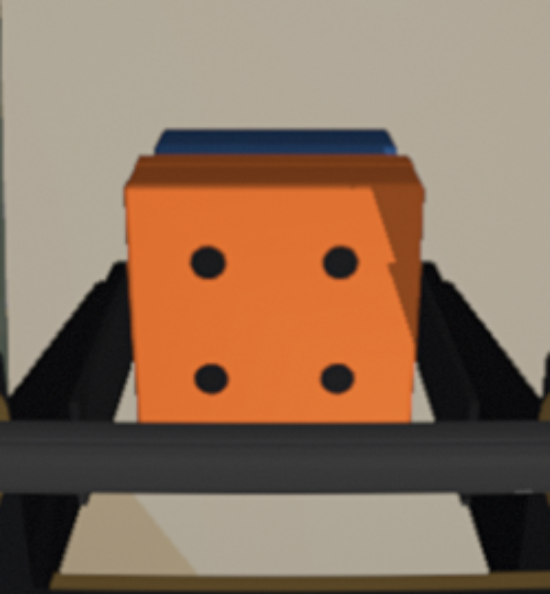

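The crop shows orange held above blue. Blue's near wall is at rows 190-198, with its bench edge corners at (235,190) and (334,190). The orange top edge corners are at (217,214) and (352,217), and its lower edge is at (224,201) and (345,202). I'll compare the wall planes.

```bash
python3 - <<'E'
from h import *
c=manip.calibration("wrist"); s=manip.state(); p=s["tcp_pos"]; q=s["eef_rot"]
a=2*np.arctan2(q[2],q[1]); X=np.array([np.cos(a),np.sin(a)]); Y=np.array([np.sin(a),-np.cos(a)])
print("psi",np.degrees(a))
zb=p[2]-.0172
for n,px,z in [("or top",[[217,214.5],[352,217]],zb+.024),("or bot",[[224,201],[345,202]],zb),("bl bench",[[235,189.5],[334,189.5]],0.)]:
    d=(plane(c,px,z)[:,:2]-p[:2])*1000; print(n,"tool x",(d@X).round(2),"tool y",(d@Y).round(2), "len",np.linalg.norm(d[0]-d[1]).round(1))
# sub-pixel vertical profile at mid columns
im=cv2.imread("pics/w4.png"); 
for u in (260,285,310): print(u,[(v,*im[v,u]) for v in range(186,220,1)][:34:1])
E
```

```text
psi 160.41387262414858
or top tool x [31.76 30.66] tool y [-30.99  31.79] len 62.8
or bot tool x [31.6  31.17] tool y [-31.49  32.24] len 63.7
bl bench tool x [28.59 28.7 ] tool y [-30.63  31.34] len 62.0
260 [(186, np.uint8(155), np.uint8(172), np.uint8(182)), (187, np.uint8(150), np.uint8(166), np.uint8(175)), (188, np.uint8(114), np.uint8(121), np.uint8(126)), (189, np.uint8(72), np.uint8(59), np.uint8(53)), (190, np.uint8(64), np.uint8(38), np.uint8(19)), (191, np.uint8(66), np.uint8(41), np.uint8(22)), (192, np.uint8(66), np.uint8(41), np.uint8(23)), (193, np.uint8(66), np.uint8(41), np.uint8(22)), (194, np.uint8(68), np.uint8(42), np.uint8(24)), (195, np.uint8(74), np.uint8(46), np.uint8(25)), (196, np.uint8(82), np.uint8(51), np.uint8(28)), (197, np.uint8(86), np.uint8(52), np.uint8(28)), (198, np.uint8(85), np.uint8(53), np.uint8(29)), (199, np.uint8(74), np.uint8(53), np.uint8(53)), (200, np.uint8(52), np.uint8(56), np.uint8(94)), (201, np.uint8(27), np.uint8(56), np.uint8(113)), (202, np.uint8(22), np.uint8(56), np.uint8(112)), (203, np.uint8(23), np.uint8(57), np.uint8(114
[... 3513 characters left out ...]
6, np.uint8(21), np.uint8(55), np.uint8(109)), (207, np.uint8(20), np.uint8(53), np.uint8(108)), (208, np.uint8(24), np.uint8(54), np.uint8(110)), (209, np.uint8(22), np.uint8(55), np.uint8(110)), (210, np.uint8(24), np.uint8(55), np.uint8(111)), (211, np.uint8(23), np.uint8(55), np.uint8(111)), (212, np.uint8(22), np.uint8(57), np.uint8(115)), (213, np.uint8(26), np.uint8(64), np.uint8(128)), (214, np.uint8(33), np.uint8(76), np.uint8(152)), (215, np.uint8(40), np.uint8(92), np.uint8(183)), (216, np.uint8(47), np.uint8(106), np.uint8(211)), (217, np.uint8(50), np.uint8(114), np.uint8(223)), (218, np.uint8(50), np.uint8(114), np.uint8(223)), (219, np.uint8(51), np.uint8(114), np.uint8(223))]
```

Orange sits about 1.9 mm too far along tool x (towards the robot), and tool y agrees. That matches the arm readings, since blue was centred at (0.5212,-0.0819). I'll correct and check lower down.

drive_tool([
  [0.0018, -0.0007, 0, 0, 0, 0, 0.4],
  [0, 0, -0.005, 0, 0, 0, 0.4],
  [0, 0, 0, 0, 0, 0, 0.4],
  [0, 0, 0, 0, 0, 0, 0.4],
])

```text
time_s: 17.18
tcp_pos: [0.522, -0.0822, 0.05]
eef_rot: [-0.0, 0.17, 0.985, 0.0]
wrist_force: [-0.0, -0.7, -0.6]
width: 0.674
finger_force: 20.0
```

```bash
cat > gap.py <<'E'
from h import *
s=manip.state(); c=manip.calibration("wrist"); im=manip.snapshot("wrist"); cv2.imwrite("pics/w5.png",im)
p=s["tcp_pos"]; q=s["eef_rot"]; print(s["time_s"],p.round(4),q.round(4),s["wrist_force"].round(1))
a=2*np.arctan2(q[2],q[1]); X=np.array([np.cos(a),np.sin(a)]); Y=np.array([np.sin(a),-np.cos(a)])
zb=p[2]-.0172
def cross(u,v0,v1,f,up=True): # first sub-pixel row where f crosses its mid value
    g=np.array([f(im[v,u].astype(float)) for v in range(v0,v1)]); m=(g[:3].mean()+g[-3:].mean())/2
    i=np.where(np.sign(g[:-1]-m)!=np.sign(g[1:]-m))[0][0]; return v0+i+(m-g[i])/(g[i+1]-g[i])
hsv=cv2.cvtColor(im,cv2.COLOR_BGR2HSV)
for u in (255,285,315):
    o=next(v for v in range(150,260) if hsv[v,u,0]<18 and hsv[v,u,1]>170 and hsv[v,u,2]>80)
    b=next(v for v in range(150,260) if 100<hsv[v,u,0]<125 and hsv[v,u,1]>150 )
    rb=cross(u,b-6,b+4,lambda t:t[2]); ro=cross(u,o-5,o+4,lambda t:t[2]-t[0])
    print(u,round(rb,2),round(ro,2),"blue x",((plane(c,[u,rb],0.)[0,:2]-p[:2])@X*1000).round(2),"orange x",((plane(c,[u,ro],zb)[0,:2]-p[:2])@X*1000).round(2))
for col in HUE:
    for b in blobs(im,col,250): print(col,cv2.approxPolyDP(b,3,True)[:,0].tolist())
E
python3 gap.py
```

```text
17.1833 [ 0.522  -0.0822  0.05  ] [-2.000e-04  1.703e-01  9.854e-01  0.000e+00] [-0.  -0.7 -0.6]
255 185.36 199.48 blue x 32.37 orange x 32.43
285 185.35 199.44 blue x 32.4 orange x 32.48
315 185.35 199.49 blue x 32.44 orange x 32.48
blue [[230, 198], [341, 197], [336, 187], [234, 187]]
orange [[223, 202], [217, 214], [217, 250], [224, 322], [345, 322], [352, 217], [345, 202]]
```

Aligned to within about 0.1 mm. Lowering to seat.

drive_tool([
  [0, 0, -0.005, 0, 0, 0, 0.4],
  [0, 0, -0.004, 0, 0, 0, 0.4],
  [0, 0, -0.003, 0, 0, 0, 0.4],
  [0, 0, -0.001, 0, 0, 0, 0.4],
  [0, 0, -0.001, 0, 0, 0, 0.4],
  [0, 0, 0, 0, 0, 0, 0.4],
])

```text
time_s: 17.73
tcp_pos: [0.5222, -0.0826, 0.0363]
eef_rot: [-0.0, 0.171, 0.985, 0.0]
wrist_force: [-0.4, 1.0, 0.2]
width: 0.67
finger_force: 20.0
```

```bash
python3 gap.py; cp pics/w5.png pics/w6.png; python3 -c "
import cv2;im=cv2.imread('pics/w6.png');cv2.imwrite('pics/w6c.png',cv2.resize(im[150:340,180:400],None,fx=2.5,fy=2.5))"
```

```text
17.7333 [ 0.5222 -0.0826  0.0363] [-2.000e-04  1.705e-01  9.854e-01  0.000e+00] [-0.4  1.   0.2]
255 190.36 199.66 blue x 32.64 orange x 32.36
285 190.34 199.66 blue x 32.68 orange x 32.39
315 190.35 199.67 blue x 32.71 orange x 32.42
blue [[228, 197], [343, 199], [339, 192], [231, 192]]
orange [[223, 202], [217, 226], [224, 322], [346, 321], [352, 217], [344, 201]]
```

View pics/w6c.png

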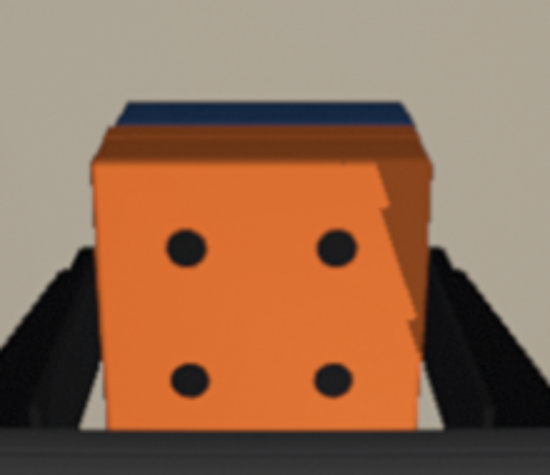

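The crop shows the orange tray seated squarely on the blue one, and the wrist force confirms contact. I'll press, regrip lower across both trays to square them, then open and rise.

drive_tool([
  [0, 0, -0.002, 0, 0, 0, 0.4],
  [0, 0, -0.002, 0, 0, 0, 0.4],
  [0, 0, 0, 0, 0, 0, 0.4],
])

```text
time_s: 18.03
tcp_pos: [0.5228, -0.0828, 0.0359]
eef_rot: [-0.001, 0.17, 0.985, -0.0]
wrist_force: [-11.5, 2.6, 20.9]
width: 0.669
finger_force: 20.0
```

drive_tool([
  [0, 0, 0, 0, 0, 0, 0.2],
  [0, 0, 0, 0, 0, 0, 0.2],
  [0, 0, -0.01, 0, 0, 0, 0.2],
  [0, 0, -0.01, 0, 0, 0, 0.2],
  [0, 0, 0, 0, 0, 0, 0.3],
  [0, 0, 0, 0, 0, 0, 0.4],
  [0, 0, 0, 0, 0, 0, 0.4],
  [0, 0, 0, 0, 0, 0, 0.4],
  [0, 0, 0, 0, 0, 0, 0.4],
])

```text
time_s: 18.78
tcp_pos: [0.5219, -0.0825, 0.0118]
eef_rot: [-0.0, 0.171, 0.985, 0.0]
wrist_force: [0.2, -0.6, -1.5]
width: 0.672
finger_force: 20.0
```

drive_tool([
  [0, 0, 0, 0, 0, 0, 0.2],
  [0, 0, 0, 0, 0, 0, 0],
  [0, 0, 0, 0, 0, 0, 0],
  [0, 0, 0.02, 0, 0, 0, 0],
  [0, 0, 0.04, 0, 0, 0, 0],
  [0, 0, 0.02, 0, 0, -1, 0],
  [0, 0, 0, 0, 0, -1, 0],
  [0, 0, 0, 0, 0, -1, 0],
  [0, 0, 0, 0, 0, -1, 0],
  [0, 0, 0, 0, 0, -1, 0],
])

```text
time_s: 19.62
tcp_pos: [0.5227, -0.0826, 0.0929]
eef_rot: [0.001, 0.422, 0.907, 0.0]
wrist_force: [-0.6, -0.1, -0.7]
width: 1.0
finger_force: 0.0
```

drive_tool([
  [0, 0, 0, 0, 0, -1, 0],
  [0, 0, 0, 0, 0, -1, 0],
  [0, 0, 0, 0, 0, -1, 0],
  [0, 0, 0, 0, 0, -1, 0],
  [0, 0, 0, 0, 0, -1, 0],
  [0, 0, 0, 0, 0, -1, 0],
  [0, 0, 0, 0, 0, -1, 0],
  [0, 0, 0, 0, 0, -1, 0],
  [0, 0, 0, 0, 0, -1, 0],
  [0, 0, 0, 0, 0, -1, 0],
])

```text
time_s: 20.45
tcp_pos: [0.5225, -0.0826, 0.0926]
eef_rot: [0.0, 0.819, 0.574, 0.0]
wrist_force: [0.4, -0.0, 0.4]
width: 1.001
finger_force: 0.0
```

drive_tool([
  [0.0015, 0.0043, 0, -0.883, 0.314, 0, 0],
  [0.0015, 0.0043, 0, -0.883, 0.314, 0, 0],
  [0.0015, 0.0043, 0, -0.883, 0.314, 0, 0],
  [0.0015, 0.0043, 0, -0.883, 0.314, 0, 0],
  [0.0015, 0.0043, 0, -0.883, 0.314, 0, 0],
  [0.0015, 0.0043, 0, -0.883, 0.314, 0, 0],
  [0.0015, 0.0043, 0, -0.883, 0.314, 0, 0],
  [0.0015, 0.0043, 0, -0.883, 0.314, 0, 0],
  [0, 0, 0, 0, 0, 0, 0],
  [0, 0, 0, 0, 0, 0, 0],
])

```text
time_s: 21.28
tcp_pos: [0.5342, -0.0473, 0.0911]
eef_rot: [0.22, 0.755, 0.533, -0.313]
wrist_force: [1.1, -0.0, -0.3]
width: 1.002
finger_force: 0.0
```

```bash
cat > st.py <<'E'
from h import *
from scipy.spatial.transform import Rotation as Ro
s=manip.state(); q=s["eef_rot"]; R=Ro.from_quat([q[1],q[2],q[3],q[0]]).as_matrix()
print(s["time_s"],"tcp",s["tcp_pos"].round(4),"grasp",(s["tcp_pos"]-manip.tcp_to_grasp*R[:,2]).round(4),"w",s["width"].__round__(3),"f",s["wrist_force"].round(1))
print("toolx",R[:,0].round(3),"y",R[:,1].round(3),"z",R[:,2].round(3),"j",s["joint_pos"].round(2))
E
python3 st.py; python3 - <<'E'
from h import *
im=manip.snapshot("scene"); cv2.imwrite("pics/s1c.png",cv2.resize(im[150:350,180:430],None,fx=3,fy=3))
E
```

```text
21.2833 tcp [ 0.5342 -0.0473  0.0911] grasp [ 0.5387 -0.0347  0.1044] w 1.002 f [ 1.1 -0.  -0.3]
toolx [ 0.236  0.667 -0.707] y [ 0.943 -0.334 -0.001] z [-0.237 -0.666 -0.708] j [ 0.15  0.27  1.86 -0.67  1.48  0.72]
```

View pics/s1c.png

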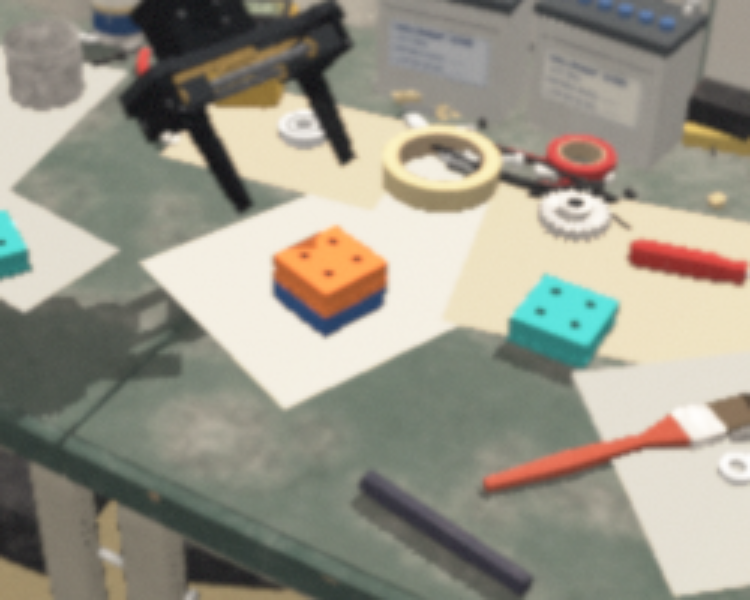

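The crop shows the orange flush on the blue on the paper, well clear of its neighbours. I'll descend tilted and grip both trays.

drive_tool([
  [-0.0041, -0.012, -0.0191, 0, 0, 0, 0],
  [-0.0041, -0.012, -0.0191, 0, 0, 0, 0],
  [-0.0041, -0.012, -0.0191, 0, 0, 0, 0],
  [-0.0042, -0.0118, -0.0191, 0, 0, 0, 0],
  [0, 0, 0, 0, 0, 0, 0.2],
  [0, 0, 0, 0, 0, 0, 0.3],
  [0, 0, 0, 0, 0, 0, 0.4],
  [0, 0, 0, 0, 0, 0, 0.4],
  [0, 0, 0, 0, 0, 0, 0.4],
  [0, 0, 0, 0, 0, 0, 0.4],
], force=40)

```text
time_s: 22.17
tcp_pos: [0.5183, -0.0955, 0.0174]
eef_rot: [0.221, 0.755, 0.532, -0.312]
wrist_force: [-2.3, 2.7, 6.8]
width: 0.672
finger_force: 40.0
```

drive_tool([
  [0, 0, 0, 0, 0, 0, 0.4],
  [0, 0, 0, 0, 0, 0, 0.4],
])

```text
time_s: 22.33
tcp_pos: [0.5183, -0.0955, 0.0173]
eef_rot: [0.221, 0.755, 0.532, -0.312]
wrist_force: [-2.3, 3.4, 5.7]
width: 0.672
finger_force: 40.0
```

```bash
python3 st.py
```

```text
22.3333 tcp [ 0.5183 -0.0955  0.0173] grasp [ 0.5227 -0.083   0.0306] w 0.672 f [-2.3  3.4  5.7]
toolx [ 0.239  0.665 -0.707] y [ 0.942 -0.336  0.002] z [-0.237 -0.667 -0.707] j [ 0.08  0.34  1.93 -0.73  1.34  0.77]
```

drive_tool([
  [0, 0, 0.01, 0, 0, 0, 0.4],
  [0, 0, 0.025, 0, 0, 0, 0.4],
  [0, 0, 0.025, 0, 0, 0, 0.4],
  [0, 0, 0, 0.7065, -0.2513, 0, 0.4],
  [0, 0, 0, 0.7065, -0.2513, 0, 0.4],
  [0, 0, 0, 0.7065, -0.2513, 0, 0.4],
  [0, 0, 0, 0.7065, -0.2513, 0, 0.4],
  [0, 0, 0, 0.7065, -0.2513, 0, 0.4],
  [0, 0, 0, 0.7065, -0.2513, 0, 0.4],
  [0, 0, 0, 0.7065, -0.2513, 0, 0.4],
])

```text
time_s: 23.17
tcp_pos: [0.518, -0.0956, 0.0764]
eef_rot: [0.067, 0.812, 0.573, -0.094]
wrist_force: [-0.6, 0.7, -2.1]
width: 0.669
finger_force: 40.0
```

drive_tool([
  [0, 0, 0, 0.7065, -0.2513, 0, 0.4],
  [0, 0, 0, 0.7065, -0.2513, 0, 0.4],
  [0, 0, 0, 0.7065, -0.2513, 0, 0.4],
  [0, 0, 0, 0.7065, -0.2513, 0, 0.4],
  [0, 0, 0, 0.7065, -0.2513, 0, 0.4],
  [0, 0, 0, 0.7065, -0.2513, 0, 0.4],
  [0, 0, 0, 0.7065, -0.2513, 0, 0.4],
  [0, 0, 0, 0.7065, -0.2513, 0, 0.4],
  [0, 0, 0, 0.7065, -0.2513, 0, 0.4],
  [0, 0, 0, 0.7065, -0.2513, 0, 0.4],
])

```text
time_s: 24.0
tcp_pos: [0.5177, -0.0963, 0.0763]
eef_rot: [-0.156, 0.786, 0.555, 0.223]
wrist_force: [-0.5, 0.4, -2.8]
width: 0.673
finger_force: 40.0
```

drive_tool([
  [0, 0, 0, 0.7065, -0.2513, 0, 0.4],
  [0, 0, 0, 0.7065, -0.2513, 0, 0.4],
  [0, 0, 0, 0.7065, -0.2513, 0, 0.4],
  [0, 0, 0, 0, 0, 0, 0.4],
  [0, 0, 0, 0, 0, 0, 0.4],
])

```text
time_s: 24.42
tcp_pos: [0.5171, -0.0963, 0.0748]
eef_rot: [-0.221, 0.756, 0.532, 0.311]
wrist_force: [-0.4, -0.2, -2.4]
width: 0.674
finger_force: 40.0
```

```bash
python3 st.py;  python3 - <<'E'
from h import *
im=manip.snapshot("scene"); cv2.imwrite("pics/s2c.png",cv2.resize(im[150:350,180:430],None,fx=3,fy=3))
E
```

```text
24.4167 tcp [ 0.5171 -0.0963  0.0748] grasp [ 0.5126 -0.1088  0.0881] w 0.674 f [-0.4 -0.2 -2.4]
toolx [0.24  0.667 0.706] y [ 0.942 -0.336 -0.002] z [ 0.236  0.665 -0.709] j [-0.68  0.13  2.06  0.75  1.35 -0.66]
```

View pics/s2c.png

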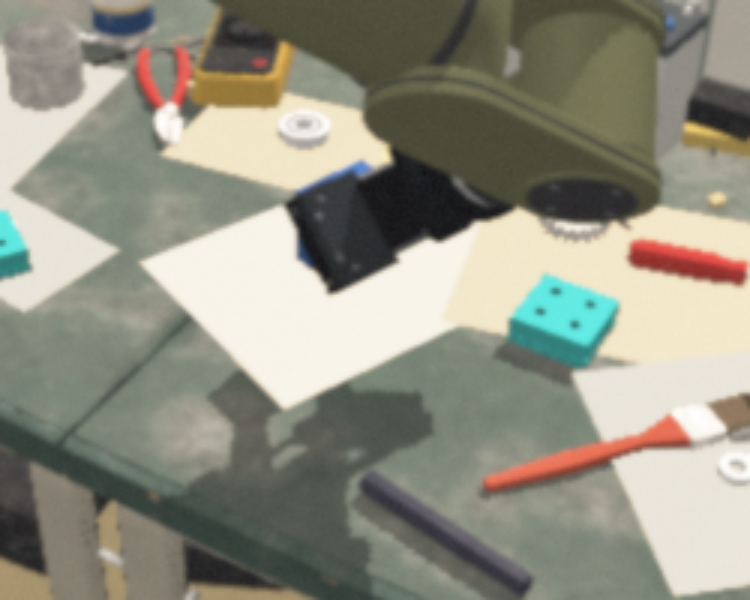

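The crop shows the pair still closed in the gripper, blue now facing left. That was my tenth view, so from here I work by numbers. Lowering to stand it on its side.

drive_tool([
  [0, 0, -0.02, 0, 0, 0, 0.4],
  [0, 0, -0.02, 0, 0, 0, 0.4],
  [0, 0, -0.01, 0, 0, 0, 0.4],
  [0, 0, -0.003, 0, 0, 0, 0.4],
  [0, 0, -0.001, 0, 0, 0, 0.4],
  [0, 0, 0, 0, 0, 0, 0.4],
  [0, 0, 0, 0, 0, 0, 0.4],
])

```text
time_s: 25.05
tcp_pos: [0.5185, -0.0963, 0.0228]
eef_rot: [-0.22, 0.755, 0.533, 0.313]
wrist_force: [-0.3, -0.6, -2.2]
width: 0.67
finger_force: 40.0
```

```bash
python3 st.py
```

```text
25.05 tcp [ 0.5185 -0.0963  0.0228] grasp [ 0.5141 -0.1088  0.0361] w 0.67 f [-0.3 -0.6 -2.2]
toolx [0.237 0.667 0.707] y [ 0.942 -0.336  0.001] z [ 0.238  0.665 -0.708] j [-0.67  0.22  2.07  0.77  1.27 -0.73]
```

drive_tool([
  [0, 0, -0.002, 0, 0, 0, 0.4],
  [0, 0, -0.001, 0, 0, 0, 0.4],
  [0, 0, 0, 0, 0, 0, 0.4],
])

```text
time_s: 25.3
tcp_pos: [0.5178, -0.0961, 0.0189]
eef_rot: [-0.221, 0.755, 0.532, 0.313]
wrist_force: [0.9, 0.1, -1.8]
width: 0.671
finger_force: 40.0
```

drive_tool([
  [0, 0, -0.001, 0, 0, 0, 0.4],
  [0, 0, 0, 0, 0, 0, 0.4],
])

```text
time_s: 25.47
tcp_pos: [0.518, -0.0961, 0.0185]
eef_rot: [-0.221, 0.755, 0.532, 0.313]
wrist_force: [-1.0, -0.2, 3.0]
width: 0.669
finger_force: 40.0
```

Contact at the expected height. I'll release gently, back off along the tool, then swing over to the other tilt.

drive_tool([
  [0, 0, 0, 0, 0, 0, 0.32],
  [0, 0, 0, 0, 0, 0, 0.3],
  [0, 0, 0, 0, 0, 0, 0.2],
  [0, 0, 0, 0, 0, 0, 0],
  [0, 0, 0, 0, 0, 0, 0],
  [-0.0036, -0.01, 0.0106, 0, 0, 0, 0],
  [-0.006, -0.0167, 0.0177, 0, 0, 0, 0],
  [-0.006, -0.0167, 0.0177, 0, 0, 0, 0],
  [-0.006, -0.0167, 0.0177, 0, 0, 0, 0],
  [0, 0, 0.035, 0, 0, 0, 0],
])

```text
time_s: 26.3
tcp_pos: [0.4942, -0.1579, 0.1155]
eef_rot: [-0.222, 0.756, 0.531, 0.312]
wrist_force: [0.5, -0.5, -0.3]
width: 0.998
finger_force: 0.0
```

drive_tool([
  [0.0019, 0.0053, 0, -0.7065, 0.2513, 0, 0],
  [0.0019, 0.0053, 0, -0.7065, 0.2513, 0, 0],
  [0.0019, 0.0053, 0, -0.7065, 0.2513, 0, 0],
  [0.0019, 0.0053, 0, -0.7065, 0.2513, 0, 0],
  [0.0019, 0.0053, 0, -0.7065, 0.2513, 0, 0],
  [0.0019, 0.0053, 0, -0.7065, 0.2513, 0, 0],
  [0.0019, 0.0053, 0, -0.7065, 0.2513, 0, 0],
  [0.0019, 0.0053, 0, -0.7065, 0.2513, 0, 0],
  [0.0019, 0.0053, 0, -0.7065, 0.2513, 0, 0],
  [0.0019, 0.0053, 0, -0.7065, 0.2513, 0, 0],
])

```text
time_s: 27.13
tcp_pos: [0.5155, -0.1036, 0.1182]
eef_rot: [0.002, 0.818, 0.576, -0.001]
wrist_force: [0.1, 0.1, 0.1]
width: 1.0
finger_force: 0.0
```

drive_tool([
  [0.0019, 0.0053, 0, -0.7065, 0.2513, 0, 0],
  [0.0019, 0.0053, 0, -0.7065, 0.2513, 0, 0],
  [0.0019, 0.0053, 0, -0.7065, 0.2513, 0, 0],
  [0.0019, 0.0053, 0, -0.7065, 0.2513, 0, 0],
  [0.0019, 0.0053, 0, -0.7065, 0.2513, 0, 0],
  [0.0019, 0.0053, 0, -0.7065, 0.2513, 0, 0],
  [0.0019, 0.0053, 0, -0.7065, 0.2513, 0, 0],
  [0.0019, 0.0053, 0, -0.7065, 0.2513, 0, 0],
  [0.0019, 0.0053, 0, -0.7065, 0.2513, 0, 0],
  [0.0019, 0.0053, 0, -0.7065, 0.2513, 0, 0],
])

```text
time_s: 27.97
tcp_pos: [0.5347, -0.0501, 0.1179]
eef_rot: [0.222, 0.755, 0.531, -0.313]
wrist_force: [0.4, 1.0, 0.3]
width: 1.0
finger_force: 0.0
```

drive_tool([
  [0, 0, 0, 0, 0, 0, 0],
  [0, 0, 0, 0, 0, 0, 0],
])

```text
time_s: 28.13
tcp_pos: [0.5341, -0.0498, 0.1161]
eef_rot: [0.22, 0.755, 0.533, -0.313]
wrist_force: [-0.8, -0.3, 0.2]
width: 0.998
finger_force: 0.0
```

```bash
python3 st.py; python3 - <<'E'
from h import *
C=np.array([.5164,-.1005,.032]);k=np.array([.942,-.335,0]);m=np.array([.335,.942,0]);z=np.array([0,0,1.])
for n in("scene","side"):
    im=manip.snapshot(n); c=manip.calibration(n); cv2.imwrite(f"pics/{n}_st.png",im)
    # expected outlines of the two halves: blue slab at +m
    for col,lo,hi in(("blue",.002,.022),("orange",-.022,.002)):
        V=np.array([C+a*k*.032+s*m+b*z*.032 for a in(-1,1) for s in(lo,hi) for b in(-1,1)])
        h=cv2.convexHull(proj(c,V).astype(np.float32)); x,y,w,hh=cv2.boundingRect(h)
        near=[cv2.boundingRect(b) for b in blobs(im,col,15) if abs(cv2.boundingRect(b)[0]-x)<30 and abs(cv2.boundingRect(b)[1]-y)<30]
        print(n,col,"expected",(x,y,w,hh),"seen",near)
E
```

```text
28.1333 tcp [ 0.5341 -0.0498  0.1161] grasp [ 0.5386 -0.0373  0.1294] w 0.998 f [-0.8 -0.3  0.2]
toolx [ 0.237  0.667 -0.707] y [ 0.942 -0.335 -0.001] z [-0.237 -0.666 -0.708] j [ 0.15  0.24  1.85 -0.67  1.51  0.69]
scene blue expected (277, 221, 29, 38) seen [(280, 225, 23, 32)]
scene orange expected (283, 225, 30, 40) seen [(285, 229, 26, 34)]
side blue expected (284, 174, 21, 23) seen [(286, 180, 19, 15)]
side orange expected (285, 170, 22, 23) seen [(286, 143, 25, 11)]
```

The pair stands on its side where expected; the scene view agrees. Second grip.

drive_tool([
  [-0.004, -0.0113, -0.0195, 0, 0, 0, 0],
  [-0.004, -0.0113, -0.0195, 0, 0, 0, 0],
  [-0.004, -0.0113, -0.0195, 0, 0, 0, 0],
  [-0.004, -0.0113, -0.0195, 0, 0, 0, 0],
  [-0.004, -0.0113, -0.0185, 0, 0, 0, 0],
  [0, 0, 0, 0, 0, 0, 0.2],
  [0, 0, 0, 0, 0, 0, 0.3],
  [0, 0, 0, 0, 0, 0, 0.4],
  [0, 0, 0, 0, 0, 0, 0.4],
  [0, 0, 0, 0, 0, 0, 0.4],
], force=40)

```text
time_s: 29.07
tcp_pos: [0.5156, -0.1062, 0.0216]
eef_rot: [0.222, 0.756, 0.532, -0.311]
wrist_force: [0.4, -0.3, 0.1]
width: 0.703
finger_force: 0.0
```

drive_tool([
  [0, 0, 0, 0, 0, 0, 0.4],
  [0, 0, 0, 0, 0, 0, 0.4],
  [0, 0, 0, 0, 0, 0, 0.4],
])

```text
time_s: 29.32
tcp_pos: [0.5151, -0.1061, 0.0215]
eef_rot: [0.221, 0.755, 0.532, -0.312]
wrist_force: [-1.0, 3.2, 7.0]
width: 0.672
finger_force: 40.0
```

```bash
python3 st.py
```

```text
29.3167 tcp [ 0.5151 -0.1061  0.0215] grasp [ 0.5195 -0.0936  0.0347] w 0.672 f [-1.   3.2  7. ]
toolx [ 0.239  0.666 -0.707] y [ 0.942 -0.336  0.002] z [-0.236 -0.667 -0.707] j [ 0.06  0.32  1.94 -0.74  1.33  0.76]
```

drive_tool([
  [0, 0, 0.01, 0, 0, 0, 0.4],
  [0, 0, 0.025, 0, 0, 0, 0.4],
  [0, 0, 0.025, 0, 0, 0, 0.4],
  [0, 0, 0, 0.7065, -0.2513, 0, 0.4],
  [0, 0, 0, 0.7065, -0.2513, 0, 0.4],
  [0, 0, 0, 0.7065, -0.2513, 0, 0.4],
  [0, 0, 0, 0.7065, -0.2513, 0, 0.4],
  [0, 0, 0, 0.7065, -0.2513, 0, 0.4],
  [0, 0, 0, 0.7065, -0.2513, 0, 0.4],
  [0, 0, 0, 0.7065, -0.2513, 0, 0.4],
])

```text
time_s: 30.15
tcp_pos: [0.514, -0.1062, 0.0803]
eef_rot: [0.067, 0.812, 0.573, -0.094]
wrist_force: [-0.3, 0.6, -3.0]
width: 0.674
finger_force: 40.0
```

drive_tool([
  [0, 0, 0, 0.7065, -0.2513, 0, 0.4],
  [0, 0, 0, 0.7065, -0.2513, 0, 0.4],
  [0, 0, 0, 0.7065, -0.2513, 0, 0.4],
  [0, 0, 0, 0.7065, -0.2513, 0, 0.4],
  [0, 0, 0, 0.7065, -0.2513, 0, 0.4],
  [0, 0, 0, 0.7065, -0.2513, 0, 0.4],
  [0, 0, 0, 0.7065, -0.2513, 0, 0.4],
  [0, 0, 0, 0.7065, -0.2513, 0, 0.4],
  [0, 0, 0, 0.7065, -0.2513, 0, 0.4],
  [0, 0, 0, 0.7065, -0.2513, 0, 0.4],
])

```text
time_s: 30.98
tcp_pos: [0.5138, -0.1068, 0.0802]
eef_rot: [-0.157, 0.786, 0.555, 0.223]
wrist_force: [-0.7, 0.4, -3.5]
width: 0.676
finger_force: 40.0
```

drive_tool([
  [0, 0, 0, 0.7065, -0.2513, 0, 0.4],
  [0, 0, 0, 0.7065, -0.2513, 0, 0.4],
  [0, 0, 0, 0.7065, -0.2513, 0, 0.4],
  [0, 0, -0.02, 0, 0, 0, 0.4],
  [0, 0, -0.02, 0, 0, 0, 0.4],
  [0, 0, -0.01, 0, 0, 0, 0.4],
  [0, 0, -0.005, 0, 0, 0, 0.4],
  [0, 0, 0, 0, 0, 0, 0.4],
  [0, 0, 0, 0, 0, 0, 0.4],
])

```text
time_s: 31.73
tcp_pos: [0.5145, -0.1065, 0.0255]
eef_rot: [-0.221, 0.755, 0.533, 0.313]
wrist_force: [1.4, -0.4, -2.4]
width: 0.674
finger_force: 40.0
```

```bash
python3 st.py
```

```text
31.7333 tcp [ 0.5145 -0.1065  0.0255] grasp [ 0.51   -0.119   0.0388] w 0.674 f [ 1.4 -0.4 -2.4]
toolx [0.237 0.666 0.707] y [ 0.942 -0.335  0.   ] z [ 0.237  0.666 -0.707] j [-0.69  0.22  2.06  0.76  1.29 -0.74]
```

Lowering about 9 mm more, to contact.

drive_tool([
  [0, 0, -0.005, 0, 0, 0, 0.4],
  [0, 0, -0.002, 0, 0, 0, 0.4],
  [0, 0, -0.001, 0, 0, 0, 0.4],
  [0, 0, 0, 0, 0, 0, 0.4],
])

```text
time_s: 32.07
tcp_pos: [0.5142, -0.1065, 0.0171]
eef_rot: [-0.221, 0.755, 0.532, 0.313]
wrist_force: [0.1, -0.8, -2.6]
width: 0.67
finger_force: 40.0
```

drive_tool([
  [0, 0, -0.001, 0, 0, 0, 0.4],
  [0, 0, 0, 0, 0, 0, 0.4],
])

```text
time_s: 32.23
tcp_pos: [0.5144, -0.1066, 0.0165]
eef_rot: [-0.221, 0.755, 0.532, 0.313]
wrist_force: [-0.8, -0.4, -0.9]
width: 0.67
finger_force: 40.0
```

drive_tool([
  [0, 0, -0.0005, 0, 0, 0, 0.4],
  [0, 0, 0, 0, 0, 0, 0.4],
])

```text
time_s: 32.4
tcp_pos: [0.5144, -0.1066, 0.0165]
eef_rot: [-0.221, 0.755, 0.532, 0.313]
wrist_force: [-4.2, -0.8, 5.7]
width: 0.67
finger_force: 40.0
```

drive_tool([
  [0, 0, 0, 0, 0, 0, 0.32],
  [0, 0, 0, 0, 0, 0, 0.3],
  [0, 0, 0, 0, 0, 0, 0.2],
  [0, 0, 0, 0, 0, 0, 0],
  [0, 0, 0, 0, 0, 0, 0],
  [-0.0036, -0.01, 0.0106, 0, 0, 0, 0],
  [-0.0051, -0.0144, 0.0153, 0, 0, 0, 0],
  [-0.0051, -0.0144, 0.0153, 0, 0, 0, 0],
  [-0.0051, -0.0144, 0.0153, 0, 0, 0, 0],
  [0, 0, 0.03, 0, 0, 0, 0],
])

```text
time_s: 33.23
tcp_pos: [0.4936, -0.1615, 0.1013]
eef_rot: [-0.222, 0.756, 0.531, 0.312]
wrist_force: [-0.1, -0.6, 0.0]
width: 0.996
finger_force: 0.0
```

drive_tool([
  [0.0019, 0.0054, 0, -0.883, 0.314, 0, 0],
  [0.0019, 0.0054, 0, -0.883, 0.314, 0, 0],
  [0.0019, 0.0054, 0, -0.883, 0.314, 0, 0],
  [0.0019, 0.0054, 0, -0.883, 0.314, 0, 0],
  [0.0019, 0.0054, 0, -0.883, 0.314, 0, 0],
  [0.0019, 0.0054, 0, -0.883, 0.314, 0, 0],
  [0.0019, 0.0054, 0, -0.883, 0.314, 0, 0],
  [0.0019, 0.0054, 0, -0.883, 0.314, 0, 0],
  [0, 0, 0, 0, 0, 0, 0],
  [0, 0, 0, 0, 0, 0, 0],
])

```text
time_s: 34.07
tcp_pos: [0.5108, -0.1158, 0.1027]
eef_rot: [-0.0, 0.817, 0.577, 0.001]
wrist_force: [0.3, 0.7, 0.1]
width: 0.998
finger_force: 0.0
```

```bash
python3 st.py; python3 - <<'E'
from look import *
c=manip.calibration("wrist"); im=manip.snapshot("wrist"); cv2.imwrite("pics/w8.png",im)
top(c,im,"blue",.044,(.511,-.117)); top(c,im,"orange",0.,(.511,-.117))
for col in HUE: print(col,[cv2.approxPolyDP(b,4,True)[:,0].tolist() for b in blobs(im,col,250)])
s=manip.snapshot("scene"); cv2.imwrite("pics/s8.png",s)
for col in HUE: print("scene",col,[cv2.boundingRect(b) for b in blobs(s,col,60)], "exp", proj(manip.calibration("scene"),[.511,-.117,.034 if col=="blue" else .012]).round())
E
```

```text
34.0667 tcp [ 0.5108 -0.1158  0.1027] grasp [ 0.5108 -0.1158  0.1215] w 0.998 f [0.3 0.7 0.1]
toolx [0.334 0.943 0.001] y [ 0.943 -0.334  0.001] z [ 0.001  0.001 -1.   ] j [-0.33 -0.06  2.03  0.    1.17  0.01]
blue 0.044 c 511.2 -114.8 size [66.3 63.4] ang 70.6
orange 0.0 c 520.1 -89.2 size [ 3.8 66.9] ang 70.6
blue [[[239, 180], [239, 272], [329, 274], [334, 187], [330, 180]]]
orange [[[240, 176], [329, 177], [325, 172]]]
scene blue [(514, 372, 46, 48), (282, 233, 37, 28), (95, 267, 29, 28), (94, 201, 32, 8), (212, 154, 19, 7)] exp [[300. 246.]]
scene orange [(342, 290, 67, 23), (282, 251, 37, 18)] exp [[300. 253.]]
```

The pair lies flat with blue on top: centre (511,-115) mm at 44 mm height, about 64 mm square. I'll grip only the blue slab and lift it straight up.

drive_tool([
  [0, -0.0006, -0.03, 0, 0, 0, 0],
  [0, 0, -0.03, 0, 0, 0, 0],
  [0, 0, -0.0125, 0, 0, 0, 0],
  [0, 0, 0, 0, 0, 0, 0.2],
  [0, 0, 0, 0, 0, 0, 0.3],
  [0, 0, 0, 0, 0, 0, 0.4],
  [0, 0, 0, 0, 0, 0, 0.4],
  [0, 0, 0, 0, 0, 0, 0.4],
  [0, 0, 0, 0, 0, 0, 0.4],
  [0, 0, 0, 0, 0, 0, 0.4],
], force=15)

```text
time_s: 35.0
tcp_pos: [0.5114, -0.1175, 0.031]
eef_rot: [0.001, 0.817, 0.576, 0.001]
wrist_force: [-1.4, -0.2, 5.9]
width: 0.674
finger_force: 15.0
```

```bash
python3 st.py
```

```text
35.0 tcp [ 0.5114 -0.1175  0.031 ] grasp [ 0.5114 -0.1175  0.0498] w 0.674 f [-1.4 -0.2  5.9]
toolx [0.336 0.942 0.   ] y [ 0.942 -0.336  0.002] z [ 0.002 -0.001 -1.   ] j [-0.33  0.04  2.07  0.    1.03  0.01]
```

drive_tool([
  [0, 0, 0.002, 0, 0, 0, 0.4],
  [0, 0, 0.002, 0, 0, 0, 0.4],
  [0, 0, 0.002, 0, 0, 0, 0.4],
  [0, 0, 0.002, 0, 0, 0, 0.4],
  [0, 0, 0.003, 0, 0, 0, 0.4],
  [0, 0, 0.005, 0, 0, 0, 0.4],
  [0, 0, 0.015, 0, 0, 0, 0.4],
  [0, 0, 0.02, 0, 0, 0, 0.4],
  [0, 0, 0, 0, 0, 0, 0.4],
])

```text
time_s: 35.75
tcp_pos: [0.5132, -0.118, 0.0846]
eef_rot: [0.003, 0.817, 0.576, 0.002]
wrist_force: [1.6, -0.2, -0.0]
width: 0.671
finger_force: 15.0
```

```bash
python3 st.py; python3 - <<'E'
from h import *
for n in("scene","side"):
    c=manip.calibration(n); im=manip.snapshot(n); cv2.imwrite(f"pics/{n}9.png",im); hsv=cv2.cvtColor(im,cv2.COLOR_BGR2HSV)
    e=proj(c,[[.511,-.117,.012],[.511,-.117,.09]]).round(); print(n,"exp orange, blue",e.tolist())
    for col in HUE: print(n,col,[cv2.boundingRect(b) for b in blobs(im,col,25) if abs(cv2.boundingRect(b)[0]-e[0,0])<50])
E
```

```text
35.75 tcp [ 0.5132 -0.118   0.0846] grasp [ 0.5131 -0.118   0.1034] w 0.671 f [ 1.6 -0.2 -0. ]
toolx [0.336 0.942 0.   ] y [ 0.942 -0.336  0.007] z [ 0.007 -0.002 -1.   ] j [-0.33 -0.03  2.04  0.    1.13  0.01]
scene exp orange, blue [[300.0, 253.0], [301.0, 226.0]]
scene blue [(293, 213, 28, 29), (326, 138, 24, 8)]
scene orange [(282, 242, 37, 27), (342, 290, 67, 23)]
side exp orange, blue [[296.0, 184.0], [297.0, 166.0]]
side blue [(286, 159, 22, 19), (341, 310, 28, 33), (265, 83, 13, 4)]
side orange [(343, 94, 27, 36), (286, 176, 23, 19)]
```

Separated: blue is up and orange stays down. I'll carry blue 0.13 m to the side and lower it.

drive_tool([
  [0.0087, 0.0245, 0, 0, 0, 0, 0.4],
  [0.0087, 0.0245, 0, 0, 0, 0, 0.4],
  [0.0087, 0.0245, 0, 0, 0, 0, 0.4],
  [0.0087, 0.0245, 0, 0, 0, 0, 0.4],
  [0.0087, 0.0245, 0, 0, 0, 0, 0.4],
  [0, 0, -0.03, 0, 0, 0, 0.4],
  [0, 0, -0.03, 0, 0, 0, 0.4],
  [0, 0, -0.009, 0, 0, 0, 0.4],
  [0, 0, 0, 0, 0, 0, 0.4],
  [0, 0, 0, 0, 0, 0, 0.4],
])

```text
time_s: 36.68
tcp_pos: [0.5527, 0.0054, 0.01]
eef_rot: [-0.001, 0.817, 0.576, -0.001]
wrist_force: [0.1, 0.2, -1.4]
width: 0.673
finger_force: 15.0
```

drive_tool([
  [0, 0, -0.0015, 0, 0, 0, 0.4],
  [0, 0, 0, 0, 0, 0, 0.4],
])

```text
time_s: 36.85
tcp_pos: [0.5536, 0.0052, 0.0097]
eef_rot: [-0.0, 0.817, 0.576, -0.0]
wrist_force: [-0.6, 0.2, -1.7]
width: 0.675
finger_force: 15.0
```

drive_tool([
  [0, 0, -0.001, 0, 0, 0, 0.4],
  [0, 0, 0, 0, 0, 0, 0.4],
])

```text
time_s: 37.02
tcp_pos: [0.5538, 0.0052, 0.009]
eef_rot: [-0.0, 0.817, 0.576, 0.0]
wrist_force: [0.5, -0.2, -0.8]
width: 0.673
finger_force: 15.0
```

drive_tool([
  [0, 0, -0.001, 0, 0, 0, 0.4],
  [0, 0, 0, 0, 0, 0, 0.4],
])

```text
time_s: 37.18
tcp_pos: [0.5539, 0.0053, 0.008]
eef_rot: [-0.0, 0.817, 0.576, 0.0]
wrist_force: [-0.2, 0.1, -2.5]
width: 0.673
finger_force: 15.0
```

drive_tool([
  [0, 0, -0.001, 0, 0, 0, 0.4],
  [0, 0, 0, 0, 0, 0, 0.4],
])

```text
time_s: 37.35
tcp_pos: [0.5541, 0.0053, 0.0075]
eef_rot: [-0.0, 0.817, 0.576, 0.0]
wrist_force: [-1.0, 0.2, 3.0]
width: 0.671
finger_force: 15.0
```

Contact. Release, rise, and check the result by numbers.

drive_tool([
  [0, 0, 0, 0, 0, 0, 0.32],
  [0, 0, 0, 0, 0, 0, 0.3],
  [0, 0, 0, 0, 0, 0, 0.2],
  [0, 0, 0, 0, 0, 0, 0],
  [0, 0, 0, 0, 0, 0, 0],
  [0, 0, 0.015, 0, 0, 0, 0],
  [0, 0, 0.035, 0, 0, 0, 0],
  [0, 0, 0.035, 0, 0, 0, 0],
  [-0.0087, -0.0245, 0.03, 0, 0, 0, 0],
  [-0.0087, -0.0245, 0.03, 0, 0, 0, 0],
])

```text
time_s: 38.18
tcp_pos: [0.5366, -0.0434, 0.1537]
eef_rot: [0.0, 0.817, 0.577, 0.0]
wrist_force: [0.5, -1.0, -0.5]
width: 0.997
finger_force: 0.0
```

drive_tool([
  [-0.0087, -0.0245, 0.02, 0, 0, 0, 0],
  [-0.0087, -0.0245, 0, 0, 0, 0, 0],
  [-0.0087, -0.0245, 0, 0, 0, 0, 0],
  [0, 0, 0, 0, 0, 0, 0],
  [0, 0, 0, 0, 0, 0, 0],
])

```text
time_s: 38.6
tcp_pos: [0.5101, -0.118, 0.172]
eef_rot: [-0.0, 0.818, 0.575, 0.0]
wrist_force: [0.4, -0.1, -0.8]
width: 0.997
finger_force: 0.0
```

```bash
python3 st.py; python3 - <<'E'
from look import *
c=manip.calibration("wrist"); im=manip.snapshot("wrist"); cv2.imwrite("pics/w10.png",im)
top(c,im,"orange",.024,(.511,-.117))
o=np.array([.5115,-.1172]);k=np.array([.942,-.335]);m=np.array([.335,.942])
# rectify the tray top (z=27 mm, bearing faces) to 0.25 mm/px, and seek bearing rings
N=320; g=(np.arange(N)-N/2)*.00025
A,B=np.meshgrid(g,g); W=np.c_[(o+A.reshape(-1,1)*k+B.reshape(-1,1)*m),np.full(N*N,.024)]
uv=proj(c,W).astype(np.float32).reshape(N,N,2); r=cv2.remap(im,uv,None,cv2.INTER_CUBIC); cv2.imwrite("pics/w10r.png",r)
gr=cv2.medianBlur(cv2.cvtColor(r,cv2.COLOR_BGR2GRAY),5)
H=cv2.HoughCircles(gr,cv2.HOUGH_GRADIENT,1,60,param1=80,param2=18,minRadius=36,maxRadius=50)
for x,y,R in (H[0] if H is not None else [])[:6]:
    print("circle mm",((x-160)/4).round(1),((y-160)/4).round(1),"r",(R/4).round(1))
hsv=cv2.cvtColor(r,cv2.COLOR_BGR2HSV); d=np.hypot(*(np.indices((N,N))-0))
for a in(-14.25,14.25):
  for b in(-14.25,14.25):
    yy,xx=np.indices((N,N)); rr=np.hypot((xx-160)/4-a,(yy-160)/4-b)
    print(a,b,"BGR median by radius",[np.median(r[(rr>=q)&(rr<q+1.5)],0).astype(int).tolist() for q in(0,3.5,5,6.5,8,9.5)])
for n in("scene","side"):
    s=manip.snapshot(n); cc=manip.calibration(n)
    print(n,"blue exp",proj(cc,[.554,.0053,.012]).round(),[cv2.boundingRect(q) for q in blobs(s,"blue",60)])
E
```

```text
38.6 tcp [ 0.5101 -0.118   0.172 ] grasp [ 0.5101 -0.118   0.1908] w 0.997 f [ 0.4 -0.1 -0.8]
toolx [0.338 0.941 0.001] y [ 0.941 -0.338  0.   ] z [ 0.001  0.    -1.   ] j [-0.33 -0.13  1.97  0.    1.29  0.01]
orange 0.024 c 510.8 -115.1 size [65.7 63.2] ang 70.3
circle mm 13.6 -13.1 r 11.0
circle mm 13.4 14.6 r 10.9
circle mm -14.6 14.4 r 10.7
circle mm -14.4 -13.4 r 11.1
-14.25 -14.25 BGR median by radius [[30, 33, 37], [131, 134, 141], [131, 135, 146], [111, 126, 138], [131, 137, 150], [130, 139, 155]]
-14.25 14.25 BGR median by radius [[16, 15, 17], [133, 134, 141], [130, 136, 147], [102, 129, 150], [127, 137, 148], [138, 140, 151]]
14.25 -14.25 BGR median by radius [[41, 42, 42], [128, 133, 140], [128, 132, 140], [115, 125, 135], [130, 136, 149], [121, 133, 153]]
14.25 14.25 BGR median by radius [[17, 19, 29], [128, 132, 137], [129, 134, 145], [111, 131, 145], [131, 138, 153], [128, 136, 152]]
scene blue exp [[265. 227.]] [(514, 372, 46, 48), (248, 215, 34, 25), (94, 267, 30, 28), (94, 201, 32, 8), (212, 154, 18, 7)]
side blue exp [[287. 210.]] [(414, 338, 68, 82), (276, 200, 24, 20), (341, 310, 28, 33), (330, 74, 18, 19), (180, 84, 12, 16), (186, 169, 5, 25)]
```

All four bearings show as 22 mm rings in the orange pockets, with no black seal visible. Blue lies beside. Handing in.

```bash
python3 -c "
from workcell import manip
print(manip.hand_in())"
```

```text
the job is handed in; nothing more can be done
None
```

I handed the job in at about 39 s: the last camera check showed all four bearings in the orange tray's pockets, open side up, with the blue tray on the bench beside it, base up; my moves kept clear of the bystanders, though I did not check them again at the end.

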